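Fit the ratchet cog on the clacker and hold it down

ROBOT

A 6-joint arm with a two-finger parallel gripper is mounted at the origin on the work surface. World frame = base frame: x ahead of the robot, y to its left, z up, the work surface at z = 0. Lengths are in m, angles in rad, forces in N, time in s.
With the tool pointing down it reaches from about 0.4 to 0.825 m from the base axis. Payload 7 kg.
Tool frame: the origin (TCP) lies between the finger pads; the fingertips stand 11 mm ahead of it and the grasp point (between the pads) lies 8 mm behind it; z points along the fingers, y is the line along which they close (so a half turn about z gives the same grasp; the last joint's range is limited). The gripper opens to 85 mm and grips with 20 to 120 N. Pads are 22 mm wide; open, the fingers measure 114 mm over their backs; the gripper's body (76 mm by 85 mm) begins 54 mm behind the grasp point. The pads swing forward as they close: fully open they stand 13 mm farther back than shut.
Start: joints at [-0.866, 0.359, 0.012, 0, -1.224, -0.288], TCP at [0.273, -0.617, 0.204] pointing down, gripper open.
Joint ranges: [-3.07, 3.07], [-1.43, 2.12], [-1.02, 1.25], [-3.03, 1.67], [-3.05, -0], [-3.03, 3.03]. Speed limits (rad/s): [2.39, 2.39, 3.01, 3.14, 3.14, 3.14].

INTERFACE

Orientations are given as a rotation vector (axis times angle).
In Python, from rig import ctrl gives the robot as it stands.
- The arm moves only by the tool drive_tool, never from a script. Its argument "plan" is a list of rows, each an object of numbers: "tx", "ty", "tz": the shift along the tool's x, y, z in m; "roll": the turn about the tool's z in rad; "gripper": the closure in counts, from 0 (fully open) to 255 (shut). In form: [{"tx": .., "ty": .., "tz": .., "roll": .., "gripper": ..}, ...]. A call has 1 to 20 rows; each row is the pose to reach, as a shift and turn from the pose commanded when the call began, along the tool's axes at that moment; what a row does not reach only later rows make up. A row lasts 1/12 s, in which the tool goes at most 41.7 mm and 7.16 degrees, less where a joint would pass 70% of its speed; a pose out of reach is approached as far as the arm can. A call with a gripper value outside its range is refused whole. The fingers move at their own pace and stop on an object; the grip force is fixed at half the most. Time passes only in rows, so rows that repeat a pose let the fingers close. It gives the time, the measured TCP pose, the force, the opening and the grip force at its end, in the units of the state.
- ctrl.get_state(): the state, without advancing time (a new reading comes with each control period).
- ctrl.read_camera(name): name is "scene" or "top"; returns the picture (384x512x3 uint8, red, green, blue); there is no depth.
- ctrl.camera_params(name): a dict with "fovy" (degrees; the focal length in pixels is half the picture's height over the tangent of half this angle, whatever the lens; pixels are square), "cx", "cy" (the principal point, pixels), "cam_to_world" (4x4, takes a point from camera to world coordinates). Camera axes: x right, y up, looking along -z (the intrinsics and any distortion apply to the point x, -y, -z); pixel columns grow to the right and rows downward; lengths in m; the calibration is good to about 2 mm. A picture is of the moment at which its call begins. camera_params takes no time and is no camera call.
- ctrl.job_done(): hands the job in; it is judged then, once.
Trained networks look in the newest picture that a camera, given by its name, has taken for a name from the list of things; names that differ only in an ending like _2 or _b are one class to them, and where a whole thing is asked for, a point or a joint stands for the part that bears it (a point fixed in the world has none). Each returns a list of dicts, best first, with "p" (0 to 1); they miss things now and then, are a little off and sometimes report something else, mostly with a low value. They report only what shows in the picture. A call takes as long as a camera call.
- ctrl.find_in(camera, target): "extent" ([centre column, centre row, width, height] in pixels, round what is visible of it).
The state is a dict: "time_s": time; "q": joint angles; "dq": joint speeds; "tau": joint torques, N m; "tcp_pos": TCP position; "tcp_rot": TCP orientation; "wrist_force": force on the tool from outside, world axes, zero at the start; "wrist_torque": the same for the moment, N m; "grip_width": finger opening in m; "finger_force": force on a finger pad.
Only numpy, scipy, OpenCV 4.12 (cv2) and the standard library are available. Lean on these libraries where they do the work, as an engineer would, in place of code of your own. Each camera call takes 0.05 s, during which the arm holds its last target. There are 200 camera calls.

TASK

Of the three look-alike cogs on the bench, pick the one whose cross-shaped hole fits the splined shaft on top of the wooden clacker box, turn it until the splines mesh, and slide it down the shaft, pushing the spring collar under it fully home. Finish with the cog still gripped and held pressed down there (the spring would push it up again, and a colleague is about to put in the retaining pin). Leave the other two cogs, the cup, the spool and the pot where they are.

Things in the scene. Friction and masses are not known exactly. Their poses are not given: they have to be found in the camera images.
- cog_narrow: Aluminium cog flat on the bench, about 0.2 kg: toothed wheel 78 mm across, 12 mm thick; on it a square hub 46 x 46 mm, its top 34 mm above the underside. A plus-shaped hole goes right through: two crossing slots 21 x 8 mm. Too small for the shaft. All three cogs are alike outside. Origin: on the axis, centre of the underside; z up; x, y square to the hub flats and along the slots.
- cog_middle: Aluminium cog flat on the bench, about 0.2 kg: toothed wheel 78 mm across, 12 mm thick; on it a square hub 46 x 46 mm, its top 34 mm above the underside. A plus-shaped hole goes right through: two crossing slots 31 x 13 mm. Fits the shaft, 1.5 mm spare a side. All three cogs are alike outside. Origin: on the axis, centre of the underside; z up; x, y square to the hub flats and along the slots.
- cog_wide: Aluminium cog flat on the bench, about 0.2 kg: toothed wheel 78 mm across, 12 mm thick; on it a square hub 46 x 46 mm, its top 34 mm above the underside. A plus-shaped hole goes right through: two crossing slots 40 x 17 mm. Too large: it would go on but sit loose. All three cogs are alike outside. Origin: on the axis, centre of the underside; z up; x, y square to the hub flats and along the slots.
- shaft_top (a point): Centre of the top of the upright steel shaft on the clacker box, 100 mm above the bench; z up. Plus-shaped section: two crossing bars 28 x 10 mm along x and y; top 4 mm slimmer by 1.5 mm a side. Its angle is not that of the box; stiff to turn (0.4 N m). The cog meshes at any quarter turn; home, its underside is 39 mm below this point and the shaft stands 5 mm out of the hub.
- collar (a joint): Push-down in m of the steel spring collar round the shaft (54 mm outside): 0 = up, 0.010 = fully down on its stop. Up, its top is 71 mm above the bench (a cog resting on it has its underside 29 mm below the shaft top); fully down, 61 mm. 4 N starts it, 9 N holds it fully down.
- clacker: Wooden box 186 x 156 mm, fixed to the bench, top 55 mm above it; origin: centre of its underside, straight below the shaft; x along the long side. On top at +x, a block (55 to 85 mm from the axis along x) and a thin reed along y (60 mm from it), up to 69 mm above the bench; on the +y side a crank, out to 161 mm from the axis, at x = 30 mm, up to 76 mm above the bench.
- mug: White ceramic cup, 76 mm across, 85 mm high, to be left alone; origin at the centre of its underside.
- spool: Wooden spool, 48 mm across, 50 mm high, to be left alone; origin at the centre of its underside.
- pot: Terracotta bowl, 90 mm across, 70 mm high, to be left alone; origin at the centre of its underside.

How it is judged:
On the way, in this order (a step that is already met when the one before it is completed fails the run):
1. the fitting cog is lifted off the bench (height (world z) of cog_middle above 0.06 m), for 0.1 s.
2. its splines are meshed: it is upright and centred on the shaft, which stands more than 12 mm into its hole (horizontal distance between cog_middle and shaft_top below 0.004 m and angle between cog_middle's own z axis and vertical below 0.08 rad and z of cog_middle in the frame of shaft_top below -0.012 m), for 0.1 s.
At the end, for the whole second after the job is handed in: Fitting cog on the shaft: centred within 4 mm, level within 0.08 rad, splines in line within 0.12 rad, underside over 35.5 mm below the shaft top; collar down over 7.5 of its 10 mm; fingers still hold the cog (over 5 N), which is at rest (horizontal distance between cog_middle and shaft_top below 0.004 m and angle between cog_middle's own z axis and vertical below 0.08 rad and value of joint collar above 0.0075 m and z of cog_middle in the frame of shaft_top below -0.0355 m and contact force between the fingers and cog_middle above 5 N and linear speed of cog_middle below 0.02 m/s and (angle between the x axis of cog_middle and the x axis of shaft_top, either way round below 0.12 rad or angle between the x axis of cog_middle and the y axis of shaft_top, either way round below 0.12 rad)); the arm keeps its last pose, push and grip.
It fails at once if the cog with the small hole is moved more than 40 mm (distance of cog_narrow from where it was at the start of the episode above 0.04 m).
It fails at once if the cog with the large hole is moved more than 40 mm (distance of cog_wide from where it was at the start of the episode above 0.04 m).
It fails at once if the cup is moved more than 40 mm (distance of mug from where it was at the start of the episode above 0.04 m).
It fails at once if the spool is moved more than 40 mm (distance of spool from where it was at the start of the episode above 0.04 m).
It fails at once if the pot is moved more than 40 mm (distance of pot from where it was at the start of the episode above 0.04 m).
It also fails if it takes over 48 s, if anything falls off the work surface, if the arm or the gripper's body presses on something with over 40 N, if the wrist force passes 120 N, or if a joint passes its speed limit or range.

## Working session

There is one attempt and no reset: what is moved stays moved. The work goes in short steps, Python scripts to look and compute and a tool call to move; the robot and the scene stay as the last step left them, time stands still between calls to the robot, and variables do not carry over. Pictures are saved under pics/ and viewed, at most 10 in all, crops included, and the job is handed in when it is done.

Besides the shell and the picture viewer there is one more tool, called after "Emit:" by a JSON object that holds its "op" and its "data", one argument or row to a line. drive_tool: Moves the arm, as the interface text tells. Its arguments: {"type":"object","properties":{"plan":{"type":"array"}},"required":["plan"]}

```bash
mkdir -p pics; ls; python3 - <<'E'
from rig import ctrl
import cv2
for c in ("scene","top"):
    im=ctrl.read_camera(c); cv2.imwrite(f"pics/{c}0.png",im[:,:,::-1])
    p=ctrl.camera_params(c); print(c,p)
    for t in ("cog_narrow","cog_middle","cog_wide","shaft_top","collar","clacker","mug","spool","pot"):
        print(t,[(([round(float(x)) for x in d["extent"]]),round(d["p"],2)) for d in ctrl.find_in(c,t)][:4])
s=ctrl.get_state(); print(s)
E
```

```text
pics
scene {'fovy': 50.641428053488184, 'cx': 253.51970620159594, 'cy': 191.67871424412667, 'cam_to_world': array([[-0.57383494, -0.42650801,  0.69914546,  1.2917149 ],
       [ 0.8187344 , -0.27824048,  0.50225115,  0.41644667],
       [-0.01968358,  0.8606237 ,  0.50886089,  0.6208295 ],
       [ 0.        ,  0.        ,  0.        ,  1.        ]])}
cog_narrow [([291, 204, 28, 22], 0.91), ([235, 218, 27, 24], 0.25)]
cog_middle [([246, 186, 26, 22], 0.83)]
cog_wide [([236, 217, 31, 23], 0.67)]
shaft_top []
collar [([380, 226, 23, 11], 0.49), ([236, 217, 27, 26], 0.48)]
clacker [([392, 238, 119, 78], 0.72)]
mug []
spool [([177, 195, 12, 23], 0.61)]
pot [([202, 156, 24, 27], 0.89), ([175, 194, 14, 24], 0.74)]
top {'fovy': 49.78055330223845, 'cx': 253.38101703769883, 'cy': 194.4488077776825, 'cam_to_world': array([[ 0.02603009,  0.99668669, -0.07705889,  0.51143594],
       [-0.99961367,  0.02520006, -0.01172436, -0.106758  ],
       [-0.00974362,  0.07733431,  0.99695761,  1.05031939],
       [ 0.        ,  0.        ,  0.        ,  1.        ]])}
cog_narrow [([241, 250, 29, 31], 0.66
[... 301 characters left out ...]
6, 261, 30, 31], 0.38)]
{'time_s': 1.0, 'q': array([-8.65900434e-01,  3.58587634e-01,  1.18758006e-02, -2.54258067e-05,
       -1.22404399e+00, -2.88093385e-01]), 'dq': array([ 0.00041579, -0.00038045,  0.00056765,  0.00113473, -0.00052641,
        0.0006726 ]), 'tau': array([-4.20181150e-04, -5.82984996e+01,  2.93667465e+01,  6.94192439e+00,
       -5.46486990e-04, -5.74776919e-06]), 'tcp_pos': array([ 0.27324808, -0.61720032,  0.20409511]), 'tcp_rot': array([-6.49961367e-01,  3.07358118e+00, -3.80454474e-05]), 'wrist_force': array([-0.16514322,  0.37488048, -0.23860565]), 'wrist_torque': array([ 0.01045367, -0.04004353, -0.00699698]), 'finger_force': 0.0, 'grip_width': 0.08558101732783907}
```

```bash
python3 - <<'E'
import cv2,numpy as np
a=cv2.imread("pics/top0.png"); 
cv2.imwrite("pics/t1.png",cv2.resize(a[150:320,50:350],None,fx=2.66,fy=2.66,interpolation=cv2.INTER_CUBIC))
b=cv2.imread("pics/scene0.png"); cv2.imwrite("pics/s1.png",cv2.resize(b[140:290,160:460],None,fx=2.66,fy=2.66,interpolation=cv2.INTER_CUBIC))
cv2.imwrite("pics/t2.png",a)
E
```

```text
(no output)
```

View pics/t1.png

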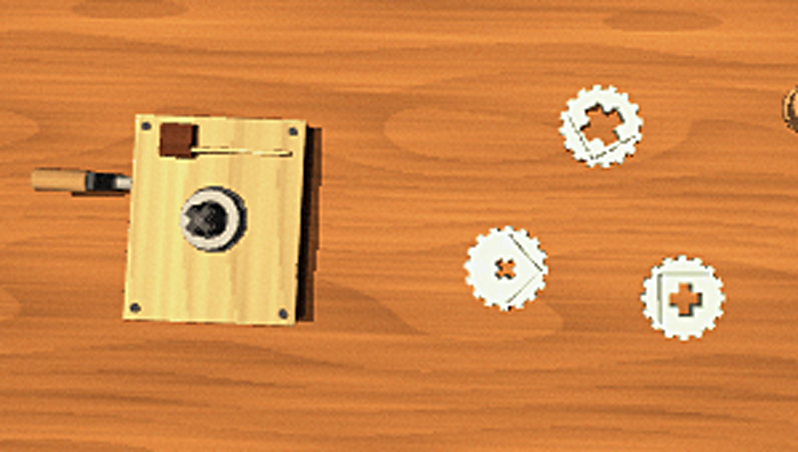

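View pics/s1.png

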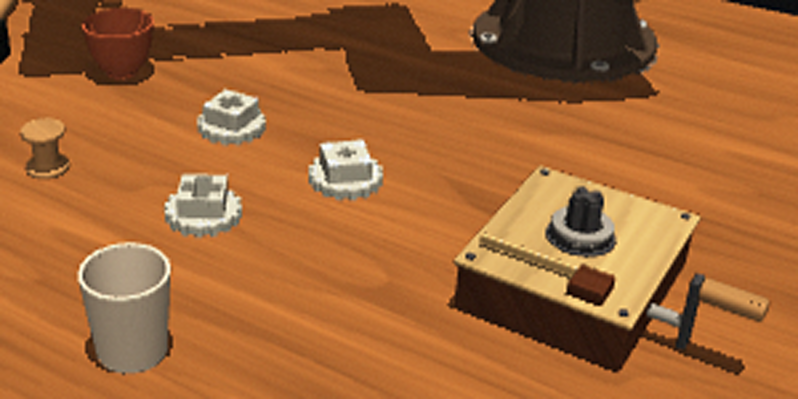

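View pics/t2.png

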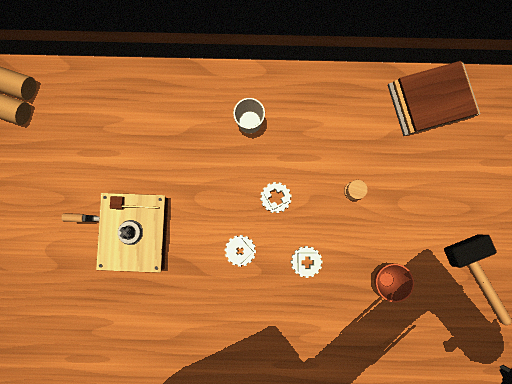

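```bash
cat > h.py <<'E'
import numpy as np,cv2
from rig import ctrl
def cam(c):
    p=ctrl.camera_params(c); return 192/np.tan(np.radians(p["fovy"]/2)),p["cx"],p["cy"],np.array(p["cam_to_world"])
def proj(c,P):
    f,cx,cy,T=cam(c); P=np.atleast_2d(P); q=(P-T[:3,3])@T[:3,:3]
    return np.c_[cx+f*q[:,0]/-q[:,2],cy-f*q[:,1]/-q[:,2]]
def back(c,uv,z):
    f,cx,cy,T=cam(c); uv=np.atleast_2d(uv)
    d=np.c_[(uv[:,0]-cx)/f,-(uv[:,1]-cy)/f,-np.ones(len(uv))]@T[:3,:3].T
    return T[:3,3]+d*((z-T[2,3])/d[:,2])[:,None]
E
python3 - <<'E'
from h import *
a=cv2.imread("pics/top0.png"); hsv=cv2.cvtColor(a,cv2.COLOR_BGR2HSV)
# cogs: white
m=((hsv[:,:,1]<60)&(hsv[:,:,2]>150)).astype(np.uint8)
for u,v in((241,250),(308,263),(275,197),(128,232)):
    s=np.zeros_like(m); s[v-22:v+23,u-22:u+23]=m[v-22:v+23,u-22:u+23]
    cs,_=cv2.findContours(s,cv2.RETR_EXTERNAL,cv2.CHAIN_APPROX_NONE); c=max(cs,key=cv2.contourArea)
    e=cv2.fitEllipse(c); z=.071 if u==128 else .012
    print("white",e, back("top",[e[0]],z), "tcpdist",np.hypot(*back("top",[e[0]],z)[0,:2]))
# box
y=((hsv[:,:,0]>17)&(hsv[:,:,0]<32)&(hsv[:,:,2]>150)&(hsv[:,:,1]<190)).astype(np.uint8)
s=np.zeros_like(y); s[180:285,85:180]=y[180:285,85:180]; s=cv2.morphologyEx(s,cv2.MORPH_OPEN,np.ones((3,3)))
pts=cv2.findNonZero(s); r=cv2.minAreaRect(pts); print("box",r)
c=cv2.boxPoints(r); w=back("top",c,.055); print(w, w.mean(0), np.linalg.norm(w-np.roll(w,1,0),axis=1))
for n,(u,v,k) in {"A":(308,263,24),"B":(128,232,24)}.items():
    pass
t=np.hstack([cv2.resize(a[v-24:v+24,u-24:u+24],(384,384),interpolation=cv2.INTER_CUBIC) for u,v in((308,263),(128,232))])
b=cv2.imread("pics/scene0.png")
t2=np.hstack([cv2.resize(b[v-k:v+k,u-k:u+k],(384,384),interpolation=cv2.INTER_CUBIC) for u,v,k in((380,220,18),(246,186,18))])
cv2.imwrite("pics/z.png",cv2.resize(np.vstack([t,t2]),(600,600)))
E
```

```text
white ((239.8981170654297, 250.3270721435547), (28.664350509643555, 29.311613082885742), 165.31211853027344) [[ 0.4512507 -0.0645986  0.012    ]] tcpdist 0.45585104608027827
white ((306.2056579589844, 261.466064453125), (28.822683334350586, 29.44757652282715), 153.7322540283203) [[ 0.42819122 -0.2299941   0.012     ]] tcpdist 0.4860504152154419
white ((275.5185852050781, 197.0997314453125), (28.447694778442383, 28.687253952026367), 106.87371063232422) [[ 0.58641592 -0.15036545  0.012     ]] tcpdist 0.605386980364392
white ((128.30020141601562, 232.0172119140625), (20.619915008544922, 21.365705490112305), 35.531490325927734) [[0.49060351 0.19806753 0.071     ]] tcpdist 0.5290770745083828
box ((128.07164001464844, 232.1373748779297), (69.25648498535156, 76.82781219482422), 2.2025980949401855)
[[0.39964652 0.28561348 0.055     ]
 [0.58359202 0.28879233 0.055     ]
 [0.58137933 0.120553   0.055     ]
 [0.39785281 0.11976089 0.055     ]] [0.49061767 0.20367993 0.055     ] [0.16586229 0.18397297 0.16825388 0.18352822]
```

View pics/z.png

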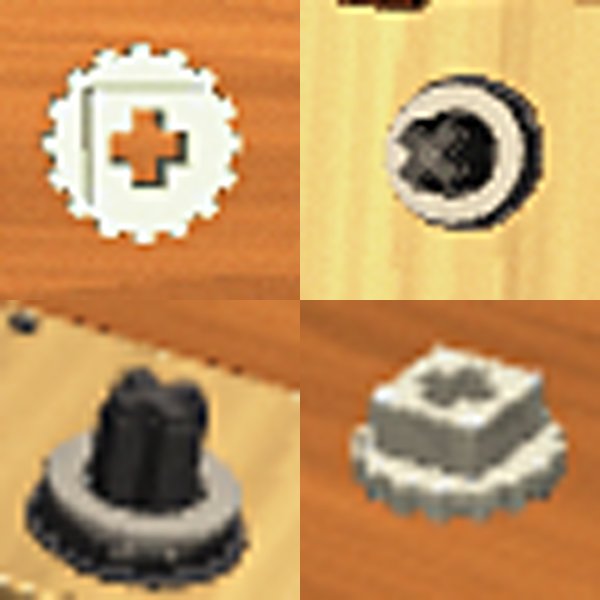

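```bash
cat > fit.py <<'E'
from h import *
from scipy.optimize import minimize
S=8
def plus(x,y,th,z,L,w):
    L/=2;w/=2
    p=np.array([(L,-w),(L,w),(w,w),(w,L),(-w,L),(-w,w),(-L,w),(-L,-w),(-w,-w),(-w,-L),(w,-L),(w,-w)])
    c,s=np.cos(th),np.sin(th); p=p@np.array([[c,s],[-s,c]])
    return np.c_[p+[x,y],np.full(12,z)]
def fill(im,c,P,val,o):
    uv=(proj(c,P)-o+.5)*S-.5; cv2.fillPoly(im,[np.round(uv*16).astype(np.int32)],val,shift=4)
def circ(x,y,z,r):
    a=np.linspace(0,2*np.pi,60); return np.c_[x+r*np.cos(a),y+r*np.sin(a),np.full(60,z)]
def render(c,x,y,th,o,n,sh):
    im=np.full((n*S,n*S),-1.,np.float32)
    fill(im,c,circ(x,y,.071,.027),sh[0],o)
    for z in np.linspace(.071,.096,26): fill(im,c,plus(x,y,th,z,.028,.010),sh[1],o)
    for z in np.linspace(.096,.1,5): fill(im,c,plus(x,y,th,z,.025,.007),sh[2],o)
    return im
def cost(c,g,x,y,th,o,sh):
    n=len(g); im=render(c,x,y,th,o,n,sh)
    valid=cv2.resize((im>=0).astype(np.float32),(n,n),interpolation=cv2.INTER_AREA)
    im[im<0]=sh[3]
    r=cv2.resize(im,(n,n),interpolation=cv2.INTER_AREA)
    return np.minimum(abs(r-g),60).mean()
E
python3 - <<'E'
from fit import *
import itertools
res={}
for c,(u,v),f in (("top",(128,232),"pics/top0.png"),("scene",(380,222),"pics/scene0.png")):
    g=cv2.cvtColor(cv2.imread(f),cv2.COLOR_BGR2GRAY).astype(np.float32)
    o=np.array([u-18,v-18]); p=g[v-18:v+18,u-18:u+18]
    sh=(205,35,60,190) if c=="top" else (160,35,40,170)
    best=[]
    X=back(c,[[u,v]],.085)[0]
    for d in np.radians(np.arange(0,90,7.5)):
        r=minimize(lambda q:cost(c,p,q[0],q[1],q[2],o,sh),[.4905,.1985,d],method="Nelder-Mead",options=dict(initial_simplex=[[.4905,.1985,d],[.4945,.1985,d],[.4905,.2025,d],[.4905,.1985,d+.15]],maxiter=80))
        best.append((round(r.fun,2),r.x[:2].round(4),round(np.degrees(r.x[2])%90,1)))
    best.sort(key=lambda t:t[0]); print(c,best[:5],best[-1])
    print(p[8:28:2,8:30:2].astype(int))
E
```

```text
Traceback (most recent call last):
  File "fit.py", line 20, in cost
    n=len(g); im=render(c,x,y,th,o,n,sh)
                 ~~~~~~^^^^^^^^^^^^^^^^^
  File "fit.py", line 16, in render
    for z in np.linspace(.071,.096,26): fill(im,c,plus(x,y,th,z,.028,.010),sh[1],o)
                                        ~~~~^^^^^^^^^^^^^^^^^^^^^^^^^^^^^^^^^^^^^^^
  File "fit.py", line 10, in fill
    uv=(proj(c,P)-o+.5)*S-.5; cv2.fillPoly(im,[np.round(uv*16).astype(np.int32)],val,shift=4)
        ~~~~^^^^^
  File "h.py", line 6, in proj
    f,cx,cy,T=cam(c); P=np.atleast_2d(P); q=(P-T[:3,3])@T[:3,:3]
              ~~~^^^
  File "h.py", line 4, in cam
    p=ctrl.camera_params(c); return 192/np.tan(np.radians(p["fovy"]/2)),p["cx"],p["cy"],np.array(p["cam_to_world"])
ValueError: time passes only in moves, steps and waits
```

```bash
python3 - <<'E'
s=open("h.py").read()
s=s.replace("def cam(c):","import functools\n@functools.lru_cache\ndef cam(c):"); open("h.py","w").write(s)
E
cat > run.py <<'E'
from fit import *
for c,(u,v),f in (("top",(128,232),"pics/top0.png"),("scene",(380,222),"pics/scene0.png")):
    g=cv2.cvtColor(cv2.imread(f),cv2.COLOR_BGR2GRAY).astype(np.float32)
    o=np.array([u-18,v-18]); p=g[v-18:v+18,u-18:u+18]
    sh=(205,35,60,190) if c=="top" else (160,35,40,170)
    best=[]
    for d in np.radians(np.arange(0,90,7.5)):
        r=minimize(lambda q:cost(c,p,q[0],q[1],q[2],o,sh),[.4905,.1985,d],method="Nelder-Mead",options=dict(initial_simplex=[[.4905,.1985,d],[.4945,.1985,d],[.4905,.2025,d],[.4905,.1985,d+.15]],maxiter=80))
        best.append((round(r.fun,2),r.x[:2].round(4),round(np.degrees(r.x[2])%90,1)))
    best.sort(key=lambda t:t[0]); print(c,best[:5],best[-1])
    print(p[8:28:2,8:30:2].astype(int))
E
python3 run.py; python3 -c "
from rig import ctrl; print(ctrl.get_state()['time_s'])"
```

```text
top [(np.float64(26.59), array([0.4905, 0.1983]), np.float64(50.3)), (np.float64(26.61), array([0.4908, 0.1981]), np.float64(51.9)), (np.float64(26.67), array([0.4909, 0.1974]), np.float64(54.4)), (np.float64(26.76), array([0.4919, 0.1969]), np.float64(59.5)), (np.float64(26.76), array([0.4915, 0.1971]), np.float64(56.7))] (np.float64(27.55), array([0.4892, 0.1961]), np.float64(4.2))
[[223 208 206 147 232 224 233 222  37  76 135]
 [219 209 216 219 225 225 219 221 226 148  33]
 [216 218 237 223   0  59  57 135 219 224  23]
 [164 185  43   2  81  47  21  12 115 215 228]
 [211  69  82  83  96  70  35  19   9 222 222]
 [211 236  82 110  93  72  24  19  44 224 222]
 [211 144  82 121  88  75  58  16  31 216 231]
 [215 108  82  45  78  47  11   9  84 212 188]
 [220 214 123  78  24  66  75 113 218 222  24]
 [222 200 208 222 218 230 217 208 227  62  23]]
scene [(np.float64(27.71), array([0.4969, 0.2012]), np.float64(47.2)), (np.float64(27.71), array([0.497 , 0.2011]), np.float64(49.1)), (np.float64(27.72), array([0.4974, 0.2013]), np.float64(49.4)), (np.float64(27.72), array([0.4977, 0.2013]), np.float64(50.1)), (np.float64(27.72), array([0.4977, 0.2013]), np.float64(50.6))] (np.float64(28.38), array([0.4981, 0.2022]), np.float64(84.7))
[[193 188 187  67  60  71  92  83 172 187 189]
 [192 184  84  45  49  57  76  47  59 190 192]
 [184 185  18  55  40  47  44  47  25 193 196]
 [175 179  19  42  42  23  44  42 107 198 199]
 [172 181  19  40  42  24  41  38 145 202 196]
 [177  60  24  43  33  21  43  38 185 176 191]
 [177  94  22  42  26  25  41  37 109 177 171]
 [152 185 130  30  15  30  35  29 167 182 169]
 [ 49 112 177 185 173 170 174 183 185 171  69]
 [ 28  36  86  96 125 134 140 131 119  42  68]]
1.0
```

```bash
sed -i 's/sh=(205,35,60,190) if c=="top" else (160,35,40,170)/sh=(222,30,85,222) if c=="top" else (180,35,60,190)/' run.py; cat >> run.py <<'E'
    x,y,t=*best[0][1],np.radians(best[0][2]); k=11
    big=cv2.resize(cv2.imread(f)[v-18:v+18,u-18:u+18],None,fx=k,fy=k,interpolation=cv2.INTER_NEAREST)
    for P,col in((circ(x,y,.071,.027),(0,0,255)),(plus(x,y,t,.1,.025,.007),(0,255,0)),(plus(x,y,t,.071,.028,.01),(255,255,0))):
        cv2.polylines(big,[np.round((proj(c,P)-o+.5)*k).astype(np.int32)],True,col,1)
    cv2.imwrite(f"pics/o_{c}.png",big)
cv2.imwrite("pics/o.png",np.hstack([cv2.imread("pics/o_top.png"),cv2.imread("pics/o_scene.png")]))
E
python3 run.py|grep -v '\[\[\| \[[ 0-9]*\]'
```

```text
top [(np.float64(18.4), array([0.4907, 0.1984]), np.float64(50.8)), (np.float64(18.41), array([0.4904, 0.1984]), np.float64(49.8)), (np.float64(18.42), array([0.4904, 0.1981]), np.float64(50.7)), (np.float64(18.44), array([0.4905, 0.1982]), np.float64(50.4)), (np.float64(18.44), array([0.4905, 0.1983]), np.float64(51.8))] (np.float64(19.74), array([0.4895, 0.1951]), np.float64(5.3))
scene [(np.float64(22.91), array([0.4965, 0.201 ]), np.float64(47.5)), (np.float64(22.92), array([0.4956, 0.2007]), np.float64(47.9)), (np.float64(22.92), array([0.4966, 0.2009]), np.float64(47.2)), (np.float64(22.94), array([0.4972, 0.2011]), np.float64(47.7)), (np.float64(22.95), array([0.4969, 0.201 ]), np.float64(48.8))] (np.float64(23.54), array([0.4969, 0.2012]), np.float64(11.1))
```

View pics/o.png

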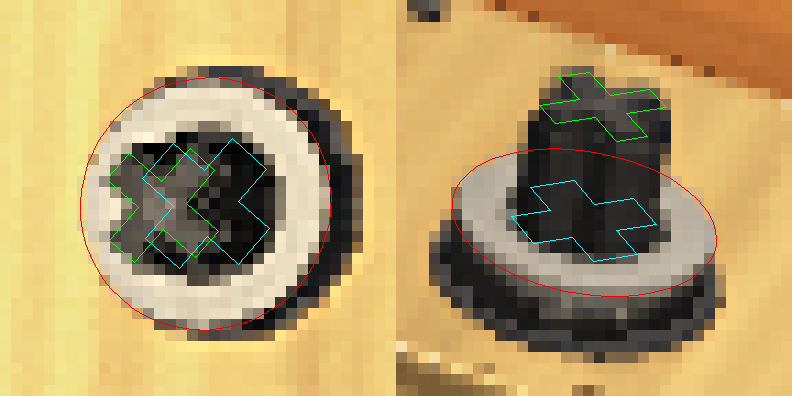

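```bash
python3 - <<'E'
import cv2,numpy as np
a=cv2.imread("pics/top0.png").astype(float)
r=a[:,:,2]
E=[]
for u in range(0,512,8):
    col=r[20:90,u:u+8].mean(1); g=np.diff(col); i=int(np.argmax(g)); w=slice(max(i-2,0),i+3)
    E.append((u+3.5,20.5+ (np.arange(len(g))[w]*g[w].clip(0)).sum()/g[w].clip(0).sum()))
E=np.array(E); p=np.polyfit(E[:,0],E[:,1],1); 
for k in range(0,len(E),4): print(E[k].round(1),round(E[k,1]-np.polyval(p,E[k,0]),2))
x=E[:,0]-253; q=np.polyfit(x,E[:,1],2); print(q)
b=cv2.cvtColor(cv2.imread("pics/top0.png"),cv2.COLOR_BGR2GRAY)
print(b[240,88:180]); print(b[180:290,140])
E
```

```text
[ 3.5 53.9] -0.02
[35.5 54.4] -0.1
[67.5 55.2] 0.03
[99.5 55.8] 0.01
[131.5  56.4] -0.07
[163.5  57.2] 0.09
[195.5  57.9] 0.06
[227.5  58.4] -0.04
[259.5  59.2] 0.12
[291.5  59.8] 0.09
[323.5  60.4] 0.01
[355.5  61.2] 0.14
[387.5  61.8] 0.13
[419.5  62.4] 0.05
[451.5  62.5] -0.52
[483.5  63.8] 0.18
[-1.60626593e-06  2.04002355e-02  5.89964569e+01]
[143 148 144 145 141 144 145 142 133 142 197 205 197 206 212 213 217 212
 209 211 214 215 221 219 212 212 215 221 224 222 222 210 200 204 208 212
 222 221 218 224 230 228 217 217 208 215 227 223  62  17  23  99 225 209
 202 201 204 209 212 214 210 211 207 208 211 213 212 192 192 202 202 202
 209 221 129   0  13  18  61  70  68  79 166 159 154 153 157 156 161 156
 156 159]
[136 132 142 143 140 142 142 140 139 138 140 143 146 136 143 202 197 193
 194 196 195 192 193 194 193 194 239 178 194 195 194 195 193 195 195 194
 196 196 199 200 197 203 205 218  84  86  93  87  26  20  14  18  21  21
  25  23  26  31  33 115 225 217 206 203 199 201 207 202 202 202 205 201
 198 200 202 197 200 199 195 199 196 193 196 196 189 192 187 191 190 188
 190 198 127 140 145 148 140 145 144 126 124 123 127 126 128 129 123 136
 133 141]
```

```bash
cat > box.py <<'E'
from fit import *
def rect(x,y,t,z,a,b):
    p=np.array([(a,b),(-a,b),(-a,-b),(a,-b)])/2; c,s=np.cos(t),np.sin(t)
    return np.c_[p@np.array([[c,s],[-s,c]])+[x,y],np.full(4,z)]
def fitmask(c,m,o,polys,x0):
    def cost(q):
        im=np.zeros((m.shape[0]*S,m.shape[1]*S),np.float32)
        for P in polys(q): fill(im,c,P,1.,o)
        return abs(cv2.resize(im,m.shape[::-1],interpolation=cv2.INTER_AREA)-m).mean()
    x0=np.array(x0); st=np.array([.005,.005,.06,.004][:len(x0)])
    best=None
    for k in range(3):
        r=minimize(cost,x0,method="Nelder-Mead",options=dict(initial_simplex=np.vstack([x0,x0+np.diag(st)]),xatol=1e-5,fatol=1e-7)); x0=r.x; st=-st*.6
    return r.x,r.fun
if __name__=="__main__":
    for c,(u0,u1,v0,v1) in (("top",(85,178,182,286)),("scene",(325,435,195,275))):
        b=cv2.imread(f"pics/{c}0.png"); h=cv2.cvtColor(b,cv2.COLOR_BGR2HSV).astype(int)[v0:v1,u0:u1]
        y=((h[:,:,0]>=15)&(h[:,:,0]<35)&(h[:,:,2]>145)).astype(np.uint8)
        n,l,st,_=cv2.connectedComponentsWithStats(cv2.morphologyEx(y,cv2.MORPH_OPEN,np.ones((2,2)))); k=1+np.argmax(st[1:,4])
        cs,_=cv2.findContours((l==k).astype(np.uint8),cv2.RETR_EXTERNAL,cv2.CHAIN_APPROX_NONE)
        m=np.zeros(y.shape,np.uint8); cv2.drawContours(m,[cv2.convexHull(max(cs,key=cv2.contourArea))],-1,1,-1)
        print(c,"box",m.sum(),fitmask(c,m.astype(np.float32),np.array([u0,v0]),lambda q:[rect(*q,.055,.186,.156)],[.49,.199,.0]))
    for c,(u,v) in (("top",(307,262)),("scene",(247,186))):
        b=cv2.imread(f"pics/{c}0.png"); h=cv2.cvtColor(b,cv2.COLOR_BGR2HSV).astype(int)[v-22:v+22,u-22:u+22]
        m=(h[:,:,1]<110).astype(np.float32)
        cs,_=cv2.findContours(m.astype(np.uint8),cv2.RETR_EXTERNAL,cv2.CHAIN_APPROX_NONE)
        m[:]=0; cv2.drawContours(m,[max(cs,key=cv2.contourArea)],-1,1,-1)
        print(c,"cog",m.sum(),fitmask(c,m,np.array([u-22,v-22]),lambda q:[circ(q[0],q[1],0,.037),circ(q[0],q[1],.006,.037),circ(q[0],q[1],.012,.037)]+[rect(*q,z,.046,.046) for z in np.linspace(.012,.034,12)],[.428,-.23,.0]))
        if c=="top":
            hole=((h[:,:,1]>110)&(cv2.erode(m,np.ones((3,3)))>0)).astype(np.float32)
            print("hole",hole.sum(),fitmask(c,hole,np.array([u-22,v-22]),lambda q:[plus(*q,.034,.031,.013)],[.428,-.23,.0]))
E
python3 box.py
```

```text
top box 5278 (array([ 0.48813026,  0.19662086, -0.01520231]), np.float64(0.025620024651288986))
scene box 3259 (array([ 0.49899871,  0.20418922, -0.01409154]), np.float64(0.009101562201976776))
top cog 737.0 (array([ 0.42733068, -0.23036758,  0.00414016]), np.float64(0.034413740038871765))
hole 76.0 (array([ 0.42884726, -0.22892439, -0.0071101 ]), np.float64(0.018530474975705147))
scene cog 396.0 (array([ 0.42992228, -0.22837378,  0.034522  ]), np.float64(0.014172262512147427))
```

```bash
python3 - <<'E'
from box import *
for c,(u0,u1,v0,v1) in (("top",(85,178,182,286)),("scene",(325,435,195,275))):
    g=cv2.cvtColor(cv2.imread(f"pics/{c}0.png"),cv2.COLOR_BGR2GRAY)[v0:v1,u0:u1]
    y=(g>168).astype(np.uint8); y=cv2.morphologyEx(y,cv2.MORPH_CLOSE,np.ones((3,3)));y=cv2.morphologyEx(y,cv2.MORPH_OPEN,np.ones((5,5)))
    cs,_=cv2.findContours(y,cv2.RETR_EXTERNAL,cv2.CHAIN_APPROX_NONE)
    m=np.zeros(y.shape,np.uint8); cv2.drawContours(m,[max(cs,key=cv2.contourArea)],-1,1,-1)
    q,f=fitmask(c,m.astype(np.float32),np.array([u0,v0]),lambda q:[rect(*q,.055,.186,.156)],[.49,.199,.0])
    print(c,m.sum(),q,f)
    big=cv2.resize(cv2.imread(f"pics/{c}0.png")[v0:v1,u0:u1],None,fx=4,fy=4,interpolation=cv2.INTER_NEAREST)
    o=np.array([u0,v0])
    for P in (rect(*q,.055,.186,.156),circ(q[0],q[1],.071,.027),plus(q[0],q[1],np.radians(50),.1,.028,.01)):
        cv2.polylines(big,[np.round((proj(c,P)-o+.5)*4).astype(np.int32)],True,(0,0,255),1)
    cv2.imwrite(f"pics/b_{c}.png",big)
a,b=[cv2.imread(f"pics/b_{c}.png") for c in("top","scene")]
H=max(a.shape[0],b.shape[0]); a,b=[cv2.copyMakeBorder(i,0,H-i.shape[0],0,0,cv2.BORDER_CONSTANT) for i in(a,b)]
o=np.hstack([a,b]); print(o.shape); cv2.imwrite("pics/bb.png",o[:, :800] if o.shape[1]<=800 else cv2.resize(o,(800,int(H*800/o.shape[1]))))
E
```

```text
top 4543 [ 0.49037299  0.19857939 -0.01196412] 0.051904015243053436
scene 1076 [ 0.47219809  0.20691534 -0.08037766] 0.23187322914600372
(416, 812, 3)
```

View pics/bb.png

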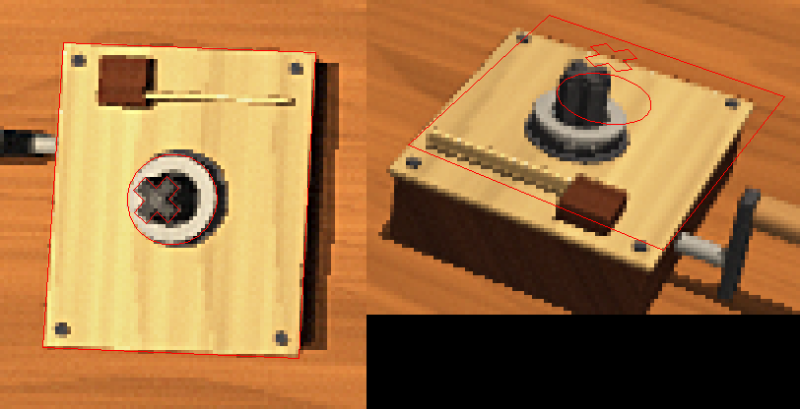

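Emit:
{"op": "drive_tool", "data": {
  "plan": [
    {"tx": -0.298,"ty": 0.2915,"tz": 0,"roll": 0.417,"gripper": 0},
    {"tx": -0.298,"ty": 0.2915,"tz": 0,"roll": 0.417,"gripper": 0},
    {"tx": -0.298,"ty": 0.2915,"tz": 0,"roll": 0.417,"gripper": 0},
    {"tx": -0.298,"ty": 0.2915,"tz": 0,"roll": 0.417,"gripper": 0},
    {"tx": -0.298,"ty": 0.2915,"tz": 0,"roll": 0.417,"gripper": 0},
    {"tx": -0.298,"ty": 0.2915,"tz": 0,"roll": 0.417,"gripper": 0},
    {"tx": -0.298,"ty": 0.2915,"tz": 0,"roll": 0.417,"gripper": 0},
    {"tx": -0.298,"ty": 0.2915,"tz": 0,"roll": 0.417,"gripper": 0},
    {"tx": -0.298,"ty": 0.2915,"tz": 0,"roll": 0.417,"gripper": 0},
    {"tx": -0.298,"ty": 0.2915,"tz": 0,"roll": 0.417,"gripper": 0},
    {"tx": -0.298,"ty": 0.2915,"tz": 0,"roll": 0.417,"gripper": 0},
    {"tx": -0.298,"ty": 0.2915,"tz": 0.1,"roll": 0.417,"gripper": 0},
    {"tx": -0.298,"ty": 0.2915,"tz": 0.1,"roll": 0.417,"gripper": 0},
    {"tx": -0.298,"ty": 0.2915,"tz": 0.13,"roll": 0.417,"gripper": 0},
    {"tx": -0.298,"ty": 0.2915,"tz": 0.13,"roll": 0.417,"gripper": 0}
  ]
}}

```text
time_s: 2.25
tcp_pos: [0.4232, -0.2288, 0.0684]
tcp_rot: [-0.002, -3.132, -0.004]
wrist_force: [-2.2, 0.2, -0.6]
grip_width: 0.0853
finger_force: 0.0
```

Emit:
{"op": "drive_tool", "data": {
  "plan": [
    {"tx": 0,"ty": 0,"tz": 0,"roll": 0,"gripper": 0},
    {"tx": 0,"ty": 0,"tz": 0.025,"roll": 0,"gripper": 0},
    {"tx": 0,"ty": 0,"tz": 0.04,"roll": 0,"gripper": 0},
    {"tx": 0,"ty": 0,"tz": 0.046,"roll": 0,"gripper": 0},
    {"tx": 0,"ty": 0,"tz": 0.046,"roll": 0,"gripper": 0},
    {"tx": 0,"ty": 0,"tz": 0.046,"roll": 0,"gripper": 0},
    {"tx": 0,"ty": 0,"tz": 0.046,"roll": 0,"gripper": 0}
  ]
}}

```text
time_s: 2.83
tcp_pos: [0.4291, -0.2304, 0.0299]
tcp_rot: [-0.0, 3.139, -0.001]
wrist_force: [-0.2, 0.1, 0.2]
grip_width: 0.0853
finger_force: 0.0
```

Emit:
{"op": "drive_tool", "data": {
  "plan": [
    {"tx": 0,"ty": 0,"tz": 0.003,"roll": 0,"gripper": 80},
    {"tx": 0,"ty": 0,"tz": 0.003,"roll": 0,"gripper": 120},
    {"tx": 0,"ty": 0,"tz": 0.003,"roll": 0,"gripper": 255},
    {"tx": 0,"ty": 0,"tz": 0.003,"roll": 0,"gripper": 255},
    {"tx": 0,"ty": 0,"tz": 0.003,"roll": 0,"gripper": 255},
    {"tx": 0,"ty": 0,"tz": 0.003,"roll": 0,"gripper": 255},
    {"tx": 0,"ty": 0,"tz": 0.003,"roll": 0,"gripper": 255},
    {"tx": 0,"ty": 0,"tz": 0.003,"roll": 0,"gripper": 255},
    {"tx": 0,"ty": 0,"tz": 0.003,"roll": 0,"gripper": 255},
    {"tx": 0,"ty": 0,"tz": 0.003,"roll": 0,"gripper": 255}
  ]
}}

```text
time_s: 3.67
tcp_pos: [0.4277, -0.23, 0.0251]
tcp_rot: [-0.0, -3.141, -0.0]
wrist_force: [-0.2, -0.1, -0.5]
grip_width: 0.0001
finger_force: 0.0
```

```bash
python3 - <<'E'
from h import *
ims=[]
for c,(u,v) in (("scene",(246,180)),("top",(307,255))):
    im=ctrl.read_camera(c)[:,:,::-1]; cv2.imwrite(f"pics/{c}1.png",im)
    ims.append(cv2.resize(im[v-50:v+50,u-50:u+50],(400,400),interpolation=cv2.INTER_CUBIC))
cv2.imwrite("pics/v1.png",np.hstack(ims)); print(ctrl.get_state()["grip_width"],ctrl.get_state()["tcp_pos"],ctrl.get_state()["q"])
E
```

```text
0.00011049784240090692 [ 0.42772411 -0.23001962  0.02508882] [-8.74024620e-02  2.50673743e-01 -6.24924533e-01  1.96394905e-05
 -6.95240238e-01 -1.48357322e+00]
```

View pics/v1.png

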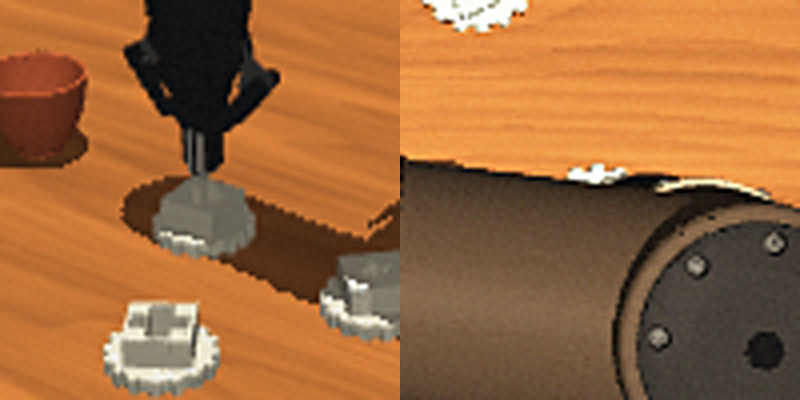

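```bash
python3 - <<'E'
from h import *
for z in (0,.014,.034,.05): print(z,proj("scene",[[.4277,-.23,z]])[0].round(1),"in view",((proj("scene",[[.4277,-.23,z]])[0]-[196,130])*4).round())
im=cv2.imread("pics/scene1.png")[160:200,228:268]
cv2.imwrite("pics/v2.png",cv2.resize(cv2.convertScaleAbs(im,alpha=1.5,beta=20),(600,600),interpolation=cv2.INTER_CUBIC))
E
```

```text
0 [246.6 187.1] in view [202. 228.]
0.014 [246.5 183.1] in view [202. 212.]
0.034 [246.3 177.4] in view [201. 189.]
0.05 [246.1 172.7] in view [200. 171.]
```

View pics/v2.png

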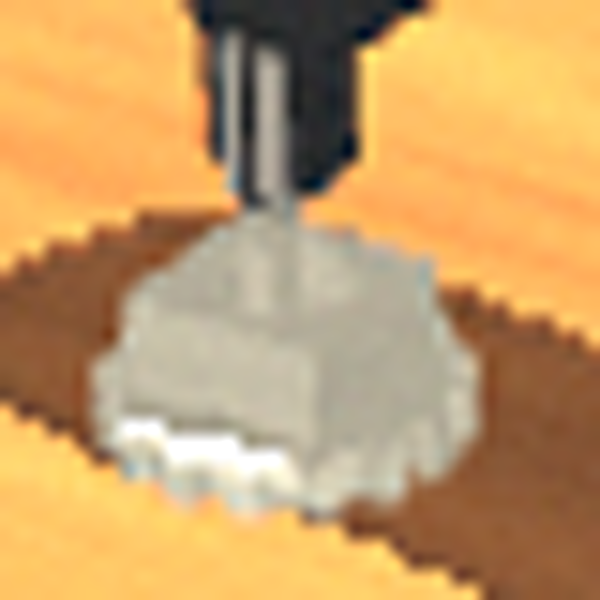

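Emit:
{"op": "drive_tool", "data": {
  "plan": [
    {"tx": 0,"ty": 0,"tz": -0.015,"roll": 0,"gripper": 255},
    {"tx": 0,"ty": 0,"tz": -0.04,"roll": 0,"gripper": 255},
    {"tx": 0,"ty": 0,"tz": -0.045,"roll": 0,"gripper": 80},
    {"tx": 0,"ty": 0,"tz": -0.045,"roll": 0,"gripper": 80},
    {"tx": 0,"ty": 0,"tz": -0.045,"roll": 0,"gripper": 80},
    {"tx": 0,"ty": 0,"tz": -0.045,"roll": 0,"gripper": 80},
    {"tx": 0,"ty": 0,"tz": -0.045,"roll": 0,"gripper": 80},
    {"tx": 0,"ty": 0,"tz": -0.045,"roll": 0,"gripper": 80}
  ]
}}

```text
time_s: 4.43
tcp_pos: [0.4272, -0.2299, 0.0693]
tcp_rot: [-0.0, -3.14, -0.0]
wrist_force: [-1.1, -0.6, 0.1]
grip_width: 0.059
finger_force: 0.0
```

```bash
python3 - <<'E'
from h import *
im=ctrl.read_camera("scene")[:,:,::-1]; cv2.imwrite("pics/scene2.png",im)
print(ctrl.get_state()["grip_width"],ctrl.get_state()["tcp_pos"])
cv2.imwrite("pics/v3.png",cv2.resize(cv2.convertScaleAbs(im[130:202,210:282],alpha=1.3,beta=20),(600,600),interpolation=cv2.INTER_CUBIC))
P=lambda z:((proj("scene",[[.4277,-.23,z]])[0]-[210,130])*600/72).round()
t=ctrl.get_state()["tcp_pos"][2]
print("tcp",P(t),"tip nominal",P(t-.011),"hubtop",P(.034))
E
```

```text
0.05836440274938451 [ 0.42727678 -0.22996099  0.06942769]
tcp [299. 308.] tip nominal [300. 335.] hubtop [302. 395.]
```

View pics/v3.png

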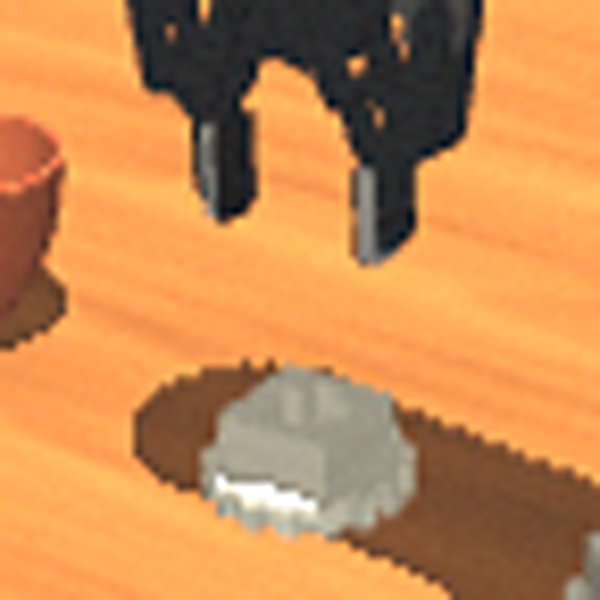

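Emit:
{"op": "drive_tool", "data": {
  "plan": [
    {"tx": 0,"ty": 0,"tz": 0.025,"roll": 0,"gripper": 85},
    {"tx": 0,"ty": 0,"tz": 0.04,"roll": 0,"gripper": 85},
    {"tx": 0,"ty": 0,"tz": 0.04,"roll": 0,"gripper": 85},
    {"tx": 0,"ty": 0,"tz": 0.044,"roll": 0,"gripper": 85},
    {"tx": 0,"ty": 0,"tz": 0.044,"roll": 0,"gripper": 85},
    {"tx": 0,"ty": 0,"tz": 0.044,"roll": 0,"gripper": 85}
  ]
}}

```text
time_s: 4.98
tcp_pos: [0.4282, -0.2301, 0.0267]
tcp_rot: [-0.0, 3.141, -0.0]
wrist_force: [0.4, 0.3, -0.2]
grip_width: 0.0571
finger_force: 0.0
```

```bash
python3 - <<'E'
from h import *
im=ctrl.read_camera("scene")[:,:,::-1]; cv2.imwrite("pics/scene3.png",im)
s=ctrl.get_state();print(s["grip_width"],s["tcp_pos"],s["wrist_force"])
cv2.imwrite("pics/v4.png",cv2.resize(cv2.convertScaleAbs(im[140:200,217:277],alpha=1.5,beta=30),(600,600),interpolation=cv2.INTER_CUBIC))
E
```

```text
0.056812539824268496 [ 0.42831873 -0.23013132  0.02680715] [-1.04405421  0.88202076  0.09703456]
```

View pics/v4.png

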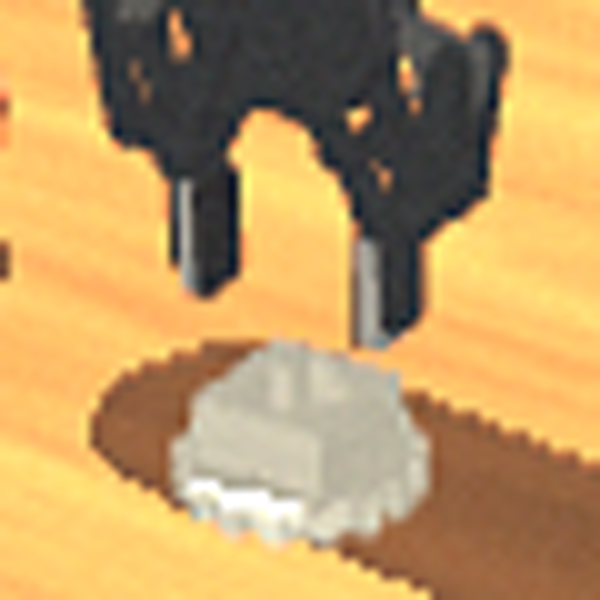

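Emit:
{"op": "drive_tool", "data": {
  "plan": [
    {"tx": 0,"ty": 0,"tz": 0.004,"roll": 0,"gripper": 85},
    {"tx": 0,"ty": 0,"tz": 0.008,"roll": 0,"gripper": 85},
    {"tx": 0,"ty": 0,"tz": 0.011,"roll": 0,"gripper": 85},
    {"tx": 0,"ty": 0,"tz": 0.014,"roll": 0,"gripper": 85},
    {"tx": 0,"ty": 0,"tz": 0.014,"roll": 0,"gripper": 85}
  ]
}}

```text
time_s: 5.45
tcp_pos: [0.4272, -0.2299, 0.0114]
tcp_rot: [-0.0, -3.141, -0.0]
wrist_force: [-0.7, -0.6, 0.2]
grip_width: 0.0566
finger_force: 0.0
```

Emit:
{"op": "drive_tool", "data": {
  "plan": [
    {"tx": 0,"ty": 0,"tz": 0.002,"roll": 0,"gripper": 85},
    {"tx": 0,"ty": 0,"tz": 0.004,"roll": 0,"gripper": 85},
    {"tx": 0,"ty": 0,"tz": 0.006,"roll": 0,"gripper": 85},
    {"tx": 0,"ty": 0,"tz": 0.006,"roll": 0,"gripper": 85}
  ]
}}

```text
time_s: 5.78
tcp_pos: [0.4275, -0.2299, 0.0057]
tcp_rot: [-0.0, -3.141, -0.0]
wrist_force: [-0.3, -0.0, -0.5]
grip_width: 0.0571
finger_force: 0.0
```

```bash
python3 - <<'E'
from h import *
im=ctrl.read_camera("scene")[:,:,::-1]; cv2.imwrite("pics/scene4.png",im)
g=cv2.cvtColor(im,cv2.COLOR_BGR2GRAY)
s=ctrl.get_state();print(s["grip_width"],s["tcp_pos"],s["wrist_force"])
for n in (3,4):
    b=cv2.imread(f"pics/scene{n}.png"); k=(b.max(2)<75)
    print(n); 
    for v in range(158,200): print(v,"".join("#" if b[v,u].max()<75 else ("." if int(b[v,u].max())-int(b[v,u].min())>60 else "o") for u in range(222,276)))
E
```

```text
0.0570757985050088 [ 0.42754611 -0.2299855   0.00588406] [-0.45617631  0.32668553  0.33352758]
3
158 ............#o#####..........####o##########..........
159 ............#o#####...........##############..........
160 ............#o#####...........############o...........
161 ............#o#####...........###########o............
162 ............#o#####............########...............
163 ............#o#####............#######................
164 ............#o#####...........oo#####.................
165 ............#o#####...........oo#####.................
166 ............#o#####...........oo#####.................
167 .............o#####...........#o#####.................
168 .............o###o............#oo####.................
169 ..............o#o.............#oo####.................
170 ..............................#oo####.................
171 ..............................#oo####.................
172 ..............................#oo###o.................
173 ..............................#oo##...................
174 .....................ooooo....ooo#....................

[... 3254 characters left out ...]
.....####ooooooooooooooooooooooooooooooooooooo.oooo
189 ...........#ooooooooooooooooooooooooooooooooooo#oooooo
190 ............#oooooooooooooooooooooooooooooooooo#o####o
191 ..............oooooooooooooooooooooooooooooooooooooo##
192 .................ooooooooooooooooooo..oooooooooooooo##
193 ..................o..oooooooooooo......oooooooooooooo#
194 ..........................ooooooo..........ooooooooooo
195 .............................ooooo........o.oooooooooo
196 ...............................ooooo.........o.ooooooo
197 .................................ooo.o.o.........ooooo
198 ...................................#ooo.oo..........oo
199 ......................................ooooooo......ooo
```

Emit:
{"op": "drive_tool", "data": {
  "plan": [
    {"tx": 0,"ty": 0,"tz": 0.002,"roll": 0,"gripper": 85},
    {"tx": 0,"ty": 0,"tz": 0.004,"roll": 0,"gripper": 85},
    {"tx": 0,"ty": 0,"tz": 0.006,"roll": 0,"gripper": 85},
    {"tx": 0,"ty": 0,"tz": 0.006,"roll": 0,"gripper": 85}
  ]
}}

```text
time_s: 6.17
tcp_pos: [0.4274, -0.23, -0.0003]
tcp_rot: [-0.0, -3.141, -0.0]
wrist_force: [0.1, 0.8, -0.1]
grip_width: 0.0565
finger_force: 0.0
```

Emit:
{"op": "drive_tool", "data": {
  "plan": [
    {"tx": 0,"ty": 0,"tz": 0.003,"roll": 0,"gripper": 85},
    {"tx": 0,"ty": 0,"tz": 0.005,"roll": 0,"gripper": 85},
    {"tx": 0,"ty": 0,"tz": 0.007,"roll": 0,"gripper": 85},
    {"tx": 0,"ty": 0,"tz": 0.008,"roll": 0,"gripper": 85},
    {"tx": 0,"ty": 0,"tz": 0.008,"roll": 0,"gripper": 85}
  ]
}}

```text
time_s: 6.58
tcp_pos: [0.4275, -0.23, -0.0082]
tcp_rot: [-0.0, -3.141, -0.0]
wrist_force: [-0.3, -0.2, -0.2]
grip_width: 0.0567
finger_force: 0.0
```

Tips should now be around z ≈ 0.02, so I'll close to test the grip.

Emit:
{"op": "drive_tool", "data": {
  "plan": [
    {"tx": 0,"ty": 0,"tz": 0.001,"roll": 0,"gripper": 120},
    {"tx": 0,"ty": 0,"tz": 0.001,"roll": 0,"gripper": 160},
    {"tx": 0,"ty": 0,"tz": 0.001,"roll": 0,"gripper": 255},
    {"tx": 0,"ty": 0,"tz": 0.001,"roll": 0,"gripper": 255},
    {"tx": 0,"ty": 0,"tz": 0.001,"roll": 0,"gripper": 255}
  ]
}}

```text
time_s: 7.0
tcp_pos: [0.428, -0.2301, -0.0085]
tcp_rot: [-0.0, 3.141, -0.0]
wrist_force: [-2.2, -0.4, 6.6]
grip_width: 0.0445
finger_force: 61.7
```

Emit:
{"op": "drive_tool", "data": {
  "plan": [
    {"tx": 0,"ty": 0,"tz": -0.002,"roll": 0,"gripper": 75},
    {"tx": 0,"ty": 0,"tz": -0.002,"roll": 0,"gripper": 75},
    {"tx": 0,"ty": 0,"tz": -0.002,"roll": 0,"gripper": 75},
    {"tx": 0,"ty": 0,"tz": -0.025,"roll": 0,"gripper": 75},
    {"tx": 0,"ty": 0,"tz": -0.045,"roll": 0,"gripper": 75},
    {"tx": 0,"ty": 0,"tz": -0.045,"roll": -0.5,"gripper": 75},
    {"tx": 0,"ty": 0,"tz": -0.045,"roll": -1.571,"gripper": 75},
    {"tx": 0,"ty": 0,"tz": -0.045,"roll": -1.571,"gripper": 75},
    {"tx": 0,"ty": 0,"tz": -0.045,"roll": -1.571,"gripper": 75},
    {"tx": 0,"ty": 0,"tz": -0.045,"roll": -1.571,"gripper": 75},
    {"tx": 0,"ty": 0,"tz": -0.045,"roll": -1.571,"gripper": 75},
    {"tx": 0,"ty": 0,"tz": -0.045,"roll": -1.571,"gripper": 75},
    {"tx": 0,"ty": 0,"tz": -0.045,"roll": -1.571,"gripper": 75},
    {"tx": 0,"ty": 0,"tz": -0.045,"roll": -1.571,"gripper": 75},
    {"tx": 0,"ty": 0,"tz": -0.045,"roll": -1.571,"gripper": 75},
    {"tx": 0,"ty": 0,"tz": -0.045,"roll": -1.571,"gripper": 75},
    {"tx": 0,"ty": 0,"tz": -0.045,"roll": -1.571,"gripper": 75},
    {"tx": 0,"ty": 0,"tz": -0.045,"roll": -1.571,"gripper": 75},
    {"tx": 0,"ty": 0,"tz": -0.045,"roll": -1.571,"gripper": 75},
    {"tx": 0,"ty": 0,"tz": -0.045,"roll": -1.571,"gripper": 75}
  ]
}}

```text
time_s: 8.67
tcp_pos: [0.4277, -0.23, 0.036]
tcp_rot: [2.218, -2.224, -0.0]
wrist_force: [-0.2, -0.8, -0.4]
grip_width: 0.0603
finger_force: 0.0
```

Emit:
{"op": "drive_tool", "data": {
  "plan": [
    {"tx": 0,"ty": 0,"tz": 0.02,"roll": 0,"gripper": 75},
    {"tx": 0,"ty": 0,"tz": 0.035,"roll": 0,"gripper": 75},
    {"tx": 0,"ty": 0,"tz": 0.043,"roll": 0,"gripper": 75},
    {"tx": 0,"ty": 0,"tz": 0.045,"roll": 0,"gripper": 75},
    {"tx": 0,"ty": 0,"tz": 0.045,"roll": 0,"gripper": 75},
    {"tx": 0,"ty": 0,"tz": 0.045,"roll": 0,"gripper": 75}
  ]
}}

```text
time_s: 9.17
tcp_pos: [0.4281, -0.2301, -0.0085]
tcp_rot: [-2.221, 2.222, -0.0]
wrist_force: [-0.1, 0.4, 0.3]
grip_width: 0.0601
finger_force: 0.0
```

Emit:
{"op": "drive_tool", "data": {
  "plan": [
    {"tx": 0,"ty": 0,"tz": 0,"roll": 0,"gripper": 130},
    {"tx": 0,"ty": 0,"tz": 0,"roll": 0,"gripper": 255},
    {"tx": 0,"ty": 0,"tz": 0,"roll": 0,"gripper": 255},
    {"tx": 0,"ty": 0,"tz": 0,"roll": 0,"gripper": 255},
    {"tx": 0,"ty": 0,"tz": 0,"roll": 0,"gripper": 255},
    {"tx": 0,"ty": 0,"tz": 0,"roll": 0,"gripper": 255}
  ]
}}

```text
time_s: 9.67
tcp_pos: [0.4283, -0.2302, -0.0078]
tcp_rot: [-2.221, 2.221, -0.002]
wrist_force: [-1.0, 0.3, 5.0]
grip_width: 0.0443
finger_force: 61.7
```

Emit:
{"op": "drive_tool", "data": {
  "plan": [
    {"tx": 0,"ty": 0,"tz": -0.03,"roll": 0,"gripper": 255},
    {"tx": 0,"ty": 0,"tz": -0.06,"roll": 0,"gripper": 255},
    {"tx": 0,"ty": 0,"tz": -0.1,"roll": 0,"gripper": 255},
    {"tx": 0,"ty": 0,"tz": -0.135,"roll": 0,"gripper": 255},
    {"tx": -0.03,"ty": -0.0044,"tz": -0.135,"roll": 0.05,"gripper": 255},
    {"tx": -0.06,"ty": -0.009,"tz": -0.135,"roll": 0.15,"gripper": 255},
    {"tx": -0.09,"ty": -0.013,"tz": -0.135,"roll": 0.25,"gripper": 255},
    {"tx": -0.12,"ty": -0.0176,"tz": -0.135,"roll": 0.35,"gripper": 255},
    {"tx": -0.15,"ty": -0.022,"tz": -0.135,"roll": 0.45,"gripper": 255},
    {"tx": -0.18,"ty": -0.026,"tz": -0.135,"roll": 0.55,"gripper": 255},
    {"tx": -0.21,"ty": -0.031,"tz": -0.135,"roll": 0.65,"gripper": 255},
    {"tx": -0.24,"ty": -0.035,"tz": -0.135,"roll": 0.703,"gripper": 255},
    {"tx": -0.27,"ty": -0.04,"tz": -0.135,"roll": 0.703,"gripper": 255},
    {"tx": -0.3,"ty": -0.044,"tz": -0.135,"roll": 0.703,"gripper": 255},
    {"tx": -0.33,"ty": -0.048,"tz": -0.135,"roll": 0.703,"gripper": 255},
    {"tx": -0.36,"ty": -0.053,"tz": -0.135,"roll": 0.703,"gripper": 255},
    {"tx": -0.39,"ty": -0.057,"tz": -0.135,"roll": 0.703,"gripper": 255},
    {"tx": -0.415,"ty": -0.061,"tz": -0.135,"roll": 0.703,"gripper": 255},
    {"tx": -0.4283,"ty": -0.0627,"tz": -0.135,"roll": 0.703,"gripper": 255},
    {"tx": -0.4283,"ty": -0.0627,"tz": -0.135,"roll": 0.703,"gripper": 255}
  ]
}}

```text
time_s: 11.33
tcp_pos: [0.4907, 0.2006, 0.1261]
tcp_rot: [-1.323, 2.849, 0.0]
wrist_force: [0.2, -0.4, -2.7]
grip_width: 0.0446
finger_force: 63.3
```

Emit:
{"op": "drive_tool", "data": {
  "plan": [
    {"tx": 0,"ty": 0,"tz": 0,"roll": 0,"gripper": 255},
    {"tx": 0,"ty": 0,"tz": 0,"roll": 0,"gripper": 255},
    {"tx": 0,"ty": 0,"tz": 0,"roll": 0,"gripper": 255}
  ]
}}

```text
time_s: 11.58
tcp_pos: [0.4901, 0.1972, 0.1261]
tcp_rot: [1.319, -2.851, -0.0]
wrist_force: [0.3, 0.1, -3.8]
grip_width: 0.0443
finger_force: 63.3
```

```bash
python3 - <<'E'
from h import *
s=ctrl.get_state(); print(s["time_s"],s["tcp_pos"],s["tcp_rot"],s["grip_width"],s["finger_force"],s["wrist_force"])
r=s["tcp_rot"]; print("ytool deg",np.degrees(np.arctan2(*cv2.Rodrigues(r)[0][1::-1,1])))
im=ctrl.read_camera("scene")[:,:,::-1]; cv2.imwrite("pics/scene5.png",im)
print([proj("scene",[[.4905,.1983,z]])[0].round(1) for z in (.1,.125)])
for t in("cog_middle","collar","shaft_top"): print(t,[(np.round(d["extent"]),round(d["p"],2)) for d in ctrl.find_in("scene",t)])
for v in range(170,226): print(v,"".join("#" if im[v,u].max()<75 else ("." if int(im[v,u].max())-int(im[v,u].min())>60 else "o") for u in range(345,415)))
E
```

```text
11.5833 [0.49005624 0.1972187  0.12613084] [ 1.31919082e+00 -2.85080399e+00 -7.69876334e-05] 0.04430670371638624 63.29755425453186 [ 0.31497233  0.13333154 -3.76642968]
ytool deg 139.66405850303474
[array([380. , 211.6]), array([381.6, 202.4])]
cog_middle [(array([382., 195.,  34.,  31.]), 0.91), (array([379., 225.,  20.,  11.]), 0.26)]
collar [(array([380., 227.,  19.,  11.]), 0.59)]
shaft_top [(array([381., 218.,  12.,  13.]), 0.58), (array([383., 195.,  38.,  28.]), 0.24)]
170 ................###############################o####################..
171 .................##################################################...
172 .................#####################ooooo#####o#################o...
173 .................####################....ooooo###############o..o.....
174 ..................###################......oooo#############..........
175 ...................#################ooooo......############...........
176 ....................################ooooooooo..###########............
177 .....................##############ooooooooooo.#######o###............
178 ...............
[... 2880 characters left out ...]
oooooooooooooooooooooo#oo
217 ....oooooooooooooooooooooooo##############oooooooooooooooooooooooooooo
218 ...ooooooooooooooooooooooooo##############ooooooooooooooo.oooooooooo.o
219 ..ooooooooooooooooooooooo#oo#############oooooooooooooooooooooo.oooooo
220 ..oooooooooooooooooooooo#ooo##############o.oooooooooooo.oooooo.oooooo
221 ..oooooooooooooooooooo###oo##############ooooooooooooo..oooooo.ooooooo
222 ...ooooooooooooooooooo#oooo##############ooooooooooooo.oooooo.oooooooo
223 ...ooooooooooooooooooo#oooo###############oooooooooooooooooooooooooooo
224 .....oooooooooooooooo###ooo###############oo#ooooooo...ooooooooooooooo
225 .....ooooooooooooooo####ooo###############ooooooooooooooooooooooo.....
```

```bash
python3 - <<'E'
from fit import *
for zb in (.130,.134,.138):
    a=np.vstack([proj("scene",circ(.4900,.1972,z,.038)) for z in (zb,zb+.012)])
    print(zb,"cols",a[:,0].min().round(1),a[:,0].max().round(1),"rows",a[:,1].min().round(1),a[:,1].max().round(1))
print("ytool-plane; 3mm further +x:",proj("scene",[[.493,.1972,.14]])-proj("scene",[[.49,.1972,.14]]),"3mm +y",proj("scene",[[.49,.2002,.14]])-proj("scene",[[.49,.1972,.14]]))
p=proj("scene",plus(.4905,.1983,np.radians(49.7),.1,.025,.007)); print("shaft top cols",p[:,0].min(),p[:,0].max(),"rows",p[:,1].min(),p[:,1].max())
E
```

```text
0.13 cols 364.2 399.9 rows 187.3 209.4
0.134 cols 364.4 400.2 rows 185.8 207.9
0.138 cols 364.6 400.5 rows 184.3 206.3
ytool-plane; 3mm further +x: [[-0.46966809  0.57964751]] 3mm +y [[1.30275437 0.37862977]]
shaft top cols 374.35368345935814 385.70663717614207 rows 208.49830801465635 214.71315368243438
```

Emit:
{"op": "drive_tool", "data": {
  "plan": [
    {"tx": -0.001,"ty": 0,"tz": 0.01,"roll": 0,"gripper": 255},
    {"tx": -0.001,"ty": 0,"tz": 0.022,"roll": 0,"gripper": 255},
    {"tx": -0.001,"ty": 0,"tz": 0.028,"roll": 0,"gripper": 255},
    {"tx": -0.001,"ty": 0,"tz": 0.031,"roll": 0,"gripper": 255},
    {"tx": -0.001,"ty": 0,"tz": 0.033,"roll": 0,"gripper": 255},
    {"tx": -0.001,"ty": 0,"tz": 0.035,"roll": 0,"gripper": 255},
    {"tx": -0.001,"ty": 0,"tz": 0.037,"roll": 0,"gripper": 255},
    {"tx": -0.001,"ty": 0,"tz": 0.037,"roll": 0,"gripper": 255}
  ]
}}

```text
time_s: 12.45
tcp_pos: [0.4911, 0.1991, 0.089]
tcp_rot: [1.321, -2.85, -0.0]
wrist_force: [0.5, 0.7, -3.7]
grip_width: 0.0445
finger_force: 63.3
```

Emit:
{"op": "drive_tool", "data": {
  "plan": [
    {"tx": 0,"ty": 0,"tz": 0.002,"roll": 0,"gripper": 255},
    {"tx": 0,"ty": 0,"tz": 0.004,"roll": 0,"gripper": 255},
    {"tx": 0,"ty": 0,"tz": 0.006,"roll": 0,"gripper": 255},
    {"tx": 0,"ty": 0,"tz": 0.006,"roll": 0,"gripper": 255}
  ]
}}

```text
time_s: 12.78
tcp_pos: [0.4909, 0.1989, 0.0827]
tcp_rot: [1.32, -2.85, 0.0]
wrist_force: [-0.3, 0.3, -2.6]
grip_width: 0.0445
finger_force: 63.3
```

Emit:
{"op": "drive_tool", "data": {
  "plan": [
    {"tx": 0,"ty": 0,"tz": 0.003,"roll": 0,"gripper": 255},
    {"tx": 0,"ty": 0,"tz": 0.006,"roll": 0,"gripper": 255},
    {"tx": 0,"ty": 0,"tz": 0.009,"roll": 0,"gripper": 255},
    {"tx": 0,"ty": 0,"tz": 0.012,"roll": 0,"gripper": 255},
    {"tx": 0,"ty": 0,"tz": 0.014,"roll": 0,"gripper": 255},
    {"tx": 0,"ty": 0,"tz": 0.014,"roll": 0,"gripper": 255}
  ]
}}

```text
time_s: 13.28
tcp_pos: [0.4908, 0.1988, 0.0685]
tcp_rot: [1.32, -2.85, 0.0]
wrist_force: [-0.1, -0.3, -1.9]
grip_width: 0.0445
finger_force: 63.3
```

Emit:
{"op": "drive_tool", "data": {
  "plan": [
    {"tx": 0,"ty": 0,"tz": 0.003,"roll": 0,"gripper": 255},
    {"tx": 0,"ty": 0,"tz": 0.006,"roll": 0,"gripper": 255},
    {"tx": 0,"ty": 0,"tz": 0.009,"roll": 0,"gripper": 255},
    {"tx": 0,"ty": 0,"tz": 0.011,"roll": 0,"gripper": 255},
    {"tx": 0,"ty": 0,"tz": 0.013,"roll": 0,"gripper": 255},
    {"tx": 0,"ty": 0,"tz": 0.013,"roll": 0,"gripper": 255},
    {"tx": 0,"ty": 0,"tz": 0.013,"roll": 0,"gripper": 255}
  ]
}}

```text
time_s: 13.87
tcp_pos: [0.4913, 0.1992, 0.0564]
tcp_rot: [-1.321, 2.85, 0.0]
wrist_force: [-1.3, 0.1, 5.0]
grip_width: 0.0445
finger_force: 64.0
```

Emit:
{"op": "drive_tool", "data": {
  "plan": [
    {"tx": 0,"ty": 0,"tz": 0.001,"roll": 0,"gripper": 255},
    {"tx": 0,"ty": 0,"tz": 0.002,"roll": 0,"gripper": 255},
    {"tx": 0,"ty": 0,"tz": 0.003,"roll": 0,"gripper": 255},
    {"tx": 0,"ty": 0,"tz": 0.004,"roll": 0,"gripper": 255},
    {"tx": 0,"ty": 0,"tz": 0.004,"roll": 0,"gripper": 255},
    {"tx": 0,"ty": 0,"tz": 0.004,"roll": 0,"gripper": 255},
    {"tx": 0,"ty": 0,"tz": 0.004,"roll": 0,"gripper": 255}
  ]
}}

```text
time_s: 14.45
tcp_pos: [0.4914, 0.1993, 0.0532]
tcp_rot: [-1.321, 2.849, 0.0]
wrist_force: [-5.5, 0.2, 14.0]
grip_width: 0.0444
finger_force: 65.2
```

Emit:
{"op": "drive_tool", "data": {
  "plan": [
    {"tx": 0,"ty": 0,"tz": 0.001,"roll": 0,"gripper": 255},
    {"tx": 0,"ty": 0,"tz": 0.001,"roll": 0,"gripper": 255},
    {"tx": 0,"ty": 0,"tz": 0.001,"roll": 0,"gripper": 255},
    {"tx": 0,"ty": 0,"tz": 0.001,"roll": 0,"gripper": 255},
    {"tx": 0,"ty": 0,"tz": 0.001,"roll": 0,"gripper": 255},
    {"tx": 0,"ty": 0,"tz": 0.001,"roll": 0,"gripper": 255}
  ]
}}

```text
time_s: 14.95
tcp_pos: [0.4915, 0.1993, 0.0531]
tcp_rot: [-1.321, 2.849, -0.0]
wrist_force: [-7.6, -0.9, 22.6]
grip_width: 0.0446
finger_force: 66.2
```

```bash
python3 -c "
from rig import ctrl; print(ctrl.job_done())"
```

```text
the job is handed in; nothing more can be done
None
```

I put cog_middle on the shaft, meshed it and pushed the collar down to its stop; it's still gripped (about 66 N) and pressed down with about 23 N. I handed the job in at about 15 s, but the hand-in returned no verdict.

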